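# Close the toppings station's lid under its spring keeper

## Robot

A 6-joint arm with a two-finger parallel gripper is mounted at the origin on the work surface. World frame = base frame: x ahead of the robot, y to its left, z up, the work surface at z = 0. Lengths are in mm, angles in degrees, forces in N, time in s.
With the tool pointing down it reaches from about 300 to 850 mm from the base axis. Payload 4.2 kg.
Tool frame: the origin (TCP) lies on the centre line of the jaws, within the pads' length; the fingertips stand 8 mm ahead of it and the grasp point (between the pads) lies 11 mm behind it; z points along the fingers, y is the line along which they close (so a half turn about z gives the same grasp; the last joint's range is limited). The gripper opens to 91 mm and grips with 3 to 60 N. Pads are 32 mm wide; open, the fingers measure 118 mm over their backs; the gripper's body (76 mm by 178 mm) begins 60 mm behind the grasp point.
Start: joints at [71.448, 18.312, 89.639, -0, 72.044, -1.146], TCP at [172.012, 548.684, 221.976] pointing down, gripper open.
Joint ranges: [-177.97, 177.97], [-48.28, 115.42], [12.27, 149.76], [-77.06, 257.06], [2.81, 150.46], [-146.56, 146.56]. Speed limits (degrees/s): [147.25, 147.25, 180, 180, 180, 180].

## Interface

Orientations are given as [roll, pitch, yaw] about the fixed x, y, z axes, in that order (R = Rz(yaw) Ry(pitch) Rx(roll)).
In Python, from workcell import telemetry, eyes, ticket gives the robot as it stands. The module is installed in compiled form; this text tells all that it offers.
- The arm moves only by the shell command python3 -m crank 'ROWS' [OPENING] [FORCE]. ROWS is JSON, a list of rows, each an object of numbers: "dx", "dy", "dz": the shift along the world's x, y, z normalised to -1 to 1, where 1 is 80 cm; "yaw": the turn about the world's z normalised to -1 to 1, where 1 is 5 degrees. A call has 1 to 10 rows; each row shifts and turns the commanded pose from where the row before left it; what a row does not reach is not made up. A row lasts 1/8 s, in which the tool goes at most 62.5 mm and 10.7 degrees, less where a joint would pass 70% of its speed; a pose out of reach is approached as far as the arm can. A call with a number of a shift or a turn outside -1 to 1 is refused whole. A call with a gripper value outside its range is refused whole. OPENING is the opening, from 0 (shut) to 1 (fully open), set as the call begins (- or left out, the last holds). The fingers move at their own pace and stop on an object; FORCE is the grip in N (left out, the last holds). Time passes only in rows, so rows that do not move let the fingers close. It gives the time, the measured TCP pose, the force, the opening and the grip force at its end, in the units of the state.
- telemetry.state(): the state, without advancing time (a new reading comes with each control period).
- eyes.grab_frame(name): name is "scene" or "top" or "wrist"; returns the picture (420x560x3 uint8, red, green, blue); there is no depth.
- eyes.calibration(name): a dict with "camera_matrix" (3x3 intrinsics, pixels), "world_from_camera" (4x4, takes a point from camera to world coordinates). Camera axes: x right, y down, z forward; pixel columns grow to the right and rows downward; lengths in mm; the calibration is good to about 2 mm. A picture is of the moment at which its call begins: read the wrist's pose just before it. calibration takes no time and is no camera call; for the wrist camera it gives the pose at the moment of the call.
- ticket.job_done(): hands the job in; it is judged then, once.
The state is a dict: "time_s": time; "qpos": joint angles; "qvel": joint speeds; "effort": joint torques, N m; "ee_pos": TCP position; "ee_rot": TCP orientation; "force": force on the tool from outside, world axes, zero at the start; "torque": the same for the moment, N m; "gripper_width": finger opening in mm; "gripper_force": force on a finger pad.
Only numpy, scipy, OpenCV 4.12 (cv2) and the standard library are available. Lean on these libraries where they do the work, as an engineer would, in place of code of your own. Each camera call takes 0.05 s, during which the arm holds its last target. There are 200 camera calls.

## Task

Close the toppings station's white sliding lid: press down hard with the fingertips on its blue ribbed patch and, still pressing, slide it on under the brass-coloured leaf spring until its front edge is fully home against the end cap, then take the hand away. Do not pinch or lift anything, keep the fingers off the spring, and leave everything else standing where it is.

Things in the scene. Friction and masses are not known exactly. Their poses are not given: they have to be found in the camera images.
- station: Fixed stainless toppings station, 230 (x) by 470 (y) by 103 mm high. Origin: centre of its underside; its +y is the lid's closing direction. Hood plate over y -235 to -55 mm (front edge 107 mm high; the lid's rear edge always stays under it), well open on top y -55 to 205, end cap y 205 to 235 (115 mm high). Side lips 103 mm high reach in to x = +-86 over the lid's edges: it can only slide along y.
- lid_patch (a point): Centre of the blue ribbed rubber finger patch (60 along x, 44 along y) on the flat white lid; the point is on the patch's top face, 99.5 mm above the counter (lid 98), 110 mm behind the lid's front edge. Under the spring it takes a press of 15 to 30 N straight down; pressed lightly, or on the bare plastic, fingertips skid (then go back and press harder). Runners are rigid.
- lid_nose (a point): Middle of the lid's bevelled blue front edge, 2 mm above its underside, 92 mm above the counter: the edge that goes under the spring and meets the end cap. Lid: 188 mm wide, 300 long, 8 thick, 0.25 to 0.5 kg, loose in its guides with 2 mm of play. It starts 67 to 110 mm short of home.
- home_line (a point): Point on the end cap's inner face, on the station's centre line (x = 0), 92 mm above the counter, that lid_nose reaches when the lid is fully home; the distance from lid_nose to here along the station's y is the travel left.
- keeper_bend (a point): Underside of the bend of the brass-coloured leaf spring, 60 mm wide, on the centre line, 35 mm before the end cap's inner face. Its root is clamped on the end cap; its upturned tip faces the lid, 57 mm before the inner face and 111 mm above the counter. The lid's bevel lifts it and it then bears on the lid with about 6.5 N, so the last 30 mm of travel drag.
- keeper_lift (a joint): Lift of the leaf spring in rad: 0 free, about 0.075 when it rides on the lid. Sprung down.
- keeper: The leaf spring; origin at its root on the end cap, 110 mm above the counter. Not to be touched.
- chili_jar: small amber jar with a red cap, 48 mm across, 58 mm high, standing on the hood. Origin: centre of its underside. Leave it alone.
- pepper_pot: small aluminium pepper pot, 38 mm across, 60 mm high, standing on the hood. Origin: centre of its underside. Leave it alone.
- spoon: steel serving spoon lying on the counter in front of the station. Leave it alone.
- glass_bowl: small glass bowl, 116 mm across, 50 mm high, on the counter beyond the station's end cap. Origin: centre of its underside. Leave it alone.
- mixing_bowl: steel mixing bowl, 250 mm across, 90 mm high, on the counter to the right. Origin: centre of its underside. Leave it alone.
- green_bottle: large green drink bottle, 84 mm across, 270 mm high, on the counter to the left. Origin: centre of its underside. Leave it alone.

How it is judged:
By the outcome, as a careful person would: the job done as asked, in the order asked, and still so for the second after the job is handed in, with the robot touching nothing.
It also fails if it takes over 42 s, if anything falls off the work surface, if the arm or the gripper's body presses on something with over 40 N, if the wrist force passes 120 N, or if a joint passes its speed limit or range.

## Working session

There is one attempt and no reset: what is moved stays moved. The work goes in short steps, Python scripts to look and compute and a shell command to move; the robot and the scene stay as the last step left them, time stands still between calls to the robot, and variables do not carry over. Pictures are saved under pics/ and viewed, at most 10 in all, crops included, and the job is handed in when it is done.

```bash
mkdir -p pics; python3 - <<'E'
from workcell import telemetry, eyes
import cv2,numpy as np
for n in("scene","top"):
    im=eyes.grab_frame(n); cv2.imwrite(f"pics/{n}0.png",im[:,:,::-1]); np.save(n,im)
    c=eyes.calibration(n); print(n,np.round(c["camera_matrix"],1).tolist(),np.round(c["world_from_camera"],3).tolist())
s=telemetry.state();print(s["time_s"],s["ee_pos"],s["ee_rot"],s["force"],s["gripper_width"])
E
```

```text
scene [[494.8, 0.0, 278.0], [0.0, 494.8, 208.9], [0.0, 0.0, 1.0]] [[0.833, 0.333, -0.442, 1167.132], [0.553, -0.499, 0.667, -925.798], [0.002, -0.8, -0.599, 924.645], [0.0, 0.0, 0.0, 1.0]]
top [[458.4, 0.0, 285.4], [0.0, 458.4, 205.1], [0.0, 0.0, 1.0]] [[-0.005, -0.99, 0.14, 335.035], [-1.0, 0.002, -0.021, 18.211], [0.021, -0.14, -0.99, 1557.806], [0.0, 0.0, 0.0, 1.0]]
0.1 [171.87458722 548.25327362 221.19353739] [-1.79908590e+02 -5.04197616e-04  1.62596177e+02] [-0.29932749  0.30921112  0.10586457] 91.420794161553
```

View pics/top0.png

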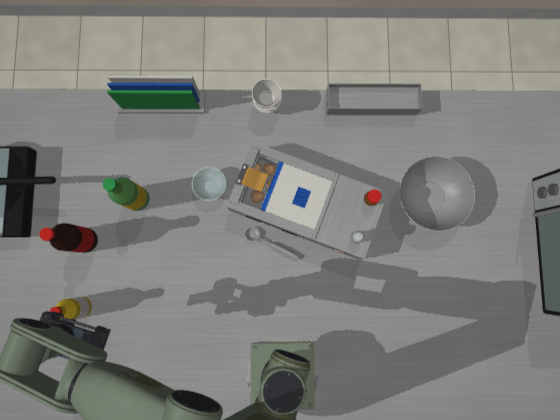

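View pics/scene0.png

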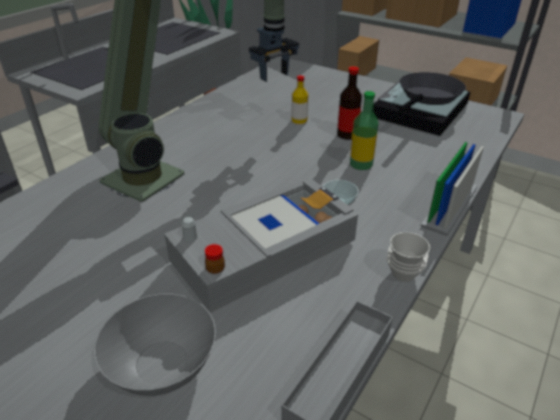

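Top view: blue patch at about (301,197), blue nose edge from (282,165) to (263,208), brass spring about (256,178), end cap to its left. The station's closing direction points left and slightly up.

```bash
cat > h.py <<'E'
import numpy as np,cv2
from workcell import eyes,telemetry
def ray(n,px,z,c=None):
    c=c or eyes.calibration(n);K=c["camera_matrix"];T=np.array(c["world_from_camera"])
    d=T[:3,:3]@np.linalg.inv(K)@np.array([px[0],px[1],1.]);o=T[:3,3]
    return o+d*(z-o[2])/d[2]
def proj(n,P,c=None):
    c=c or eyes.calibration(n);T=np.linalg.inv(np.array(c["world_from_camera"]))
    p=c["camera_matrix"]@(T[:3,:3]@np.asarray(P,float)+T[:3,3]);return p[:2]/p[2]
def blue(im):
    h=cv2.cvtColor(im,cv2.COLOR_RGB2HSV);return cv2.inRange(h,(105,130,50),(130,255,255))
def blobs(m,amin):
    n,l,s,c=cv2.connectedComponentsWithStats(m);return [(s[i],c[i],np.argwhere(l==i)[:,::-1]) for i in range(1,n) if s[i,4]>=amin]
E
python3 - <<'E'
from h import *
for n in("top","scene"):
    im=np.load(n+".npy")
    for s,c,p in blobs(blue(im),25):
        r=cv2.minAreaRect(p.astype(np.float32));b=cv2.boxPoints(r)
        print(n,s,np.round(c,1),ray(n,c,98).round(0)[:2],[ray(n,q,98).round(0)[:2].tolist() for q in b])
im=np.load("top.npy")[135:265,215:395,::-1]
cv2.imwrite("pics/topc.png",cv2.resize(im,None,fx=4.4,fy=4.4,interpolation=cv2.INTER_CUBIC))
E
```

```text
top [108  83  91  19 618] [152.9  86.4] [940. 425.] [[933.0, 575.0], [991.0, 570.0], [948.0, 268.0], [890.0, 275.0]]
top [261 162  22  49 208] [271.6 185.8] [605.  31.] [[529.0, 67.0], [686.0, 7.0], [681.0, -5.0], [524.0, 54.0]]
top [293 187  17  20 223] [301.  196.8] [569. -64.] [[550.0, -34.0], [603.0, -55.0], [588.0, -93.0], [535.0, -73.0]]
scene [ 464    0   56   38 1686] [490.8  16.6] [ 555. 2232.] [[503.0, 1872.0], [281.0, 2761.0], [610.0, 2711.0], [758.0, 1871.0]]
scene [436 145  39  80 559] [452.2 184.1] [922. 387.] [[923.0, 179.0], [873.0, 673.0], [915.0, 659.0], [956.0, 174.0]]
scene [283 195  35  29  90] [299.8 209.2] [609.  27.] [[534.0, 52.0], [532.0, 61.0], [679.0, 5.0], [680.0, -4.0]]
scene [260 215  21  14 167] [269.7 221.7] [571. -66.] [[542.0, -73.0], [540.0, -32.0], [599.0, -59.0], [600.0, -98.0]]
```

View pics/topc.png

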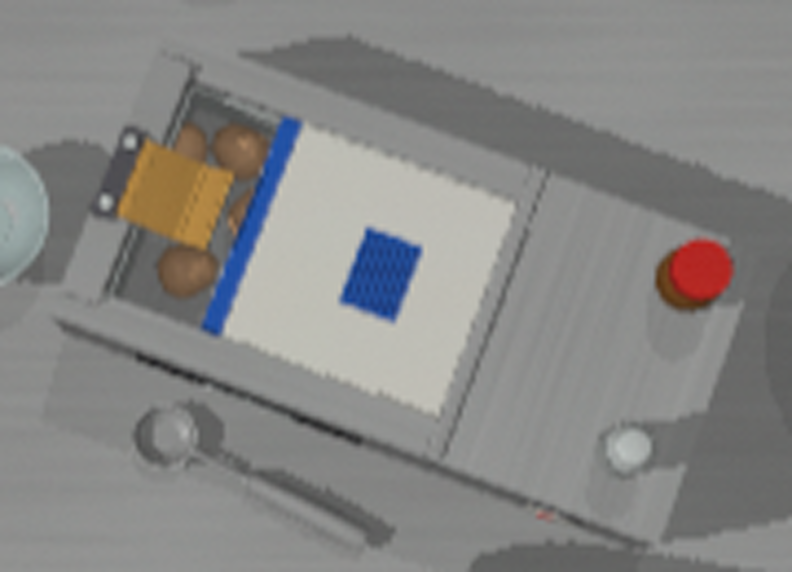

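Crop: end cap's inner edge runs about (195,72)–(105,300), hood front edge (547,172)–(443,455), spring tip (233,175)–(208,248), nose front edge (285,118)–(203,330).

```bash
python3 - <<'E'
from h import *
R=lambda q,z: ray("top",np.array(q)/4.4+[215-.4,135-.4],z)[:2]
L=dict(cap=((195,72),(105,300),115),hood=((547,172),(443,455),107),tip=((233,175),(208,248),111),nose=((285,118),(203,330),92),
 lipIn=((300,122),(518,200),103),lipIn2=((222,335),(440,415),103), lipOut=((165,45),(730,235),103))
a=np.radians(69.2);u=np.array([np.cos(a),np.sin(a)]);v=np.array([u[1],-u[0]]);P=np.array([570,-65])
for k,(p,q,z) in L.items():
    A,B=R(p,z),R(q,z);M=(A+B)/2-P;d=B-A
    print(k,A.round(),B.round(),"along",round(M@u,1),"across",round(M@v,1),"ang",round(np.degrees(np.arctan2(d[1],d[0])),1))
E
```

```text
cap [716.  72.] [547. 136.] along 179.9 across -2.5 ang 159.2
hood [ 643. -187.] [ 435. -107.] along -87.7 across -0.0 ang 159.1
tip [640.  44.] [586.  62.] along 125.6 across -2.0 ang 161.5
nose [687.   6.] [528.  66.] along 107.8 across -0.8 ang 159.2
lipIn [681.  -5.] [ 623. -165.] along 10.1 across 83.9 ang -110.1
lipIn2 [523.  52.] [ 464. -106.] along 8.6 across -85.0 ang -110.4
lipOut [740.  95.] [ 596. -321.] along -10.3 across 108.8 ang -109.0
```

```bash
python3 -m crank '[{"dz":0.07},{"dx":0.0415,"dy":-0.064},{"dx":0.0415,"dy":-0.064},{"dx":0.0415,"dy":-0.064},{"dx":0.0415,"dy":-0.064},{"dx":0.0415,"dy":-0.064},{"dx":0.0415,"dy":-0.064},{"dx":0.0415,"dy":-0.064},{"dx":0.0415,"dy":-0.064},{"dx":0.0415,"dy":-0.064}]' && python3 -m crank '[{"dx":0.0415,"dy":-0.064,"yaw":-0.68},{"dx":0.0415,"dy":-0.064},{"dx":0.0415,"dy":-0.064},{"dz":-0.05},{"dz":-0.04},{},{}]' 0 50
python3 - <<'E'
from h import *
s=telemetry.state();c=eyes.calibration("wrist");im=eyes.grab_frame("wrist")
print({k:np.round(s[k],1) for k in("time_s","ee_pos","ee_rot","force","gripper_width","qpos")})
cv2.imwrite("pics/w1.png",im[:,:,::-1])
for b,q,p in blobs(blue(im),100):
    r=cv2.minAreaRect(p.astype(np.float32));print(b,np.round(q,1),ray("wrist",r[0],99.5,c).round(1)[:2],[ray("wrist",x,99,c).round(0)[:2].tolist() for x in cv2.boxPoints(r)])
E
```

```text
{'time_s': np.float64(0.1), 'ee_pos': array([171.9, 548.3, 221.2]), 'ee_rot': array([-179.9,   -0. ,  162.6]), 'force': array([-0.3,  0.3,  0.1]), 'gripper_width': np.float64(91.4), 'qpos': array([71.4, 18.3, 89.7, -0. , 72. , -1.1])}validation failed for argument at $[0]...
```

View pics/w1.png

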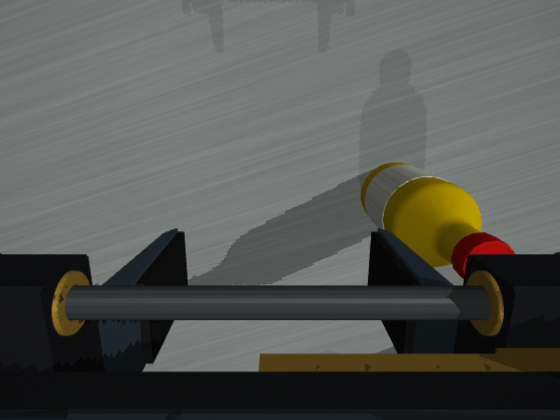

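The call was refused because every row needs all its keys, so nothing moved. The wrist picture shows the start pose with the yellow bottle beside the open jaw, at (420,220). I'll go up first.

```bash
python3 -m crank '[{"dx":0,"dy":0,"dz":0.07,"yaw":0},{"dx":0.0415,"dy":-0.064,"dz":0,"yaw":0},{"dx":0.0415,"dy":-0.064,"dz":0,"yaw":0},{"dx":0.0415,"dy":-0.064,"dz":0,"yaw":0},{"dx":0.0415,"dy":-0.064,"dz":0,"yaw":0},{"dx":0.0415,"dy":-0.064,"dz":0,"yaw":0},{"dx":0.0415,"dy":-0.064,"dz":0,"yaw":0},{"dx":0.0415,"dy":-0.064,"dz":0,"yaw":0},{"dx":0.0415,"dy":-0.064,"dz":0,"yaw":0},{"dx":0.0415,"dy":-0.064,"dz":0,"yaw":0}]' && python3 -m crank '[{"dx":0.0415,"dy":-0.064,"dz":0,"yaw":-0.68},{"dx":0.0415,"dy":-0.064,"dz":0,"yaw":0},{"dx":0.0415,"dy":-0.064,"dz":0,"yaw":0},{"dx":0,"dy":0,"dz":-0.05,"yaw":0},{"dx":0,"dy":0,"dz":-0.04,"yaw":0},{"dx":0,"dy":0,"dz":0,"yaw":0},{"dx":0,"dy":0,"dz":0,"yaw":0}]' 0 50
cat > look.py <<'E'
from h import *
import sys
s=telemetry.state();c=eyes.calibration("wrist");im=eyes.grab_frame("wrist")
print({k:np.round(s[k],1).tolist() for k in("time_s","ee_pos","ee_rot","force","gripper_width","qpos")})
cv2.imwrite(f"pics/{sys.argv[1]}.png",im[:,:,::-1])
for b,q,p in blobs(blue(im),100):
    r=cv2.minAreaRect(p.astype(np.float32));print(b,np.round(q,1),ray("wrist",r[0],99.5,c).round(1)[:2],[ray("wrist",x,99,c).round(0)[:2].tolist() for x in cv2.boxPoints(r)])
E
python3 look.py w2
```

```text
time_s: 1.4
ee_pos: [471.5, 86.0, 277.9]
ee_rot: [180.0, 0.0, 162.6]
force: [0.8, 0.9, -0.7]
gripper_width: 91.1
gripper_force: 0.0
time_s: 2.28
ee_pos: [571.1, -65.7, 207.2]
ee_rot: [180.0, 0.1, 159.2]
force: [0.5, 0.5, 0.6]
gripper_width: 24.2
gripper_force: 0.0
{'time_s': 2.3, 'ee_pos': [571.1, -65.7, 207.2], 'ee_rot': [180.0, 0.1, 159.2], 'force': [0.5, 0.5, 0.6], 'gripper_width': 24.2, 'qpos': [-7.7, 18.8, 91.1, 0.0, 70.0, -76.9]}
[ 399   88   35  167 3014] [415.9 169.2] [578.2  40.2] [[637.0, 10.0], [520.0, 55.0], [526.0, 67.0], [644.0, 23.0]]
[ 251  167   59   77 4317] [279.8 204. ] [566.9 -62.8] [[532.0, -73.0], [547.0, -33.0], [604.0, -53.0], [588.0, -95.0]]
```

View pics/w2.png

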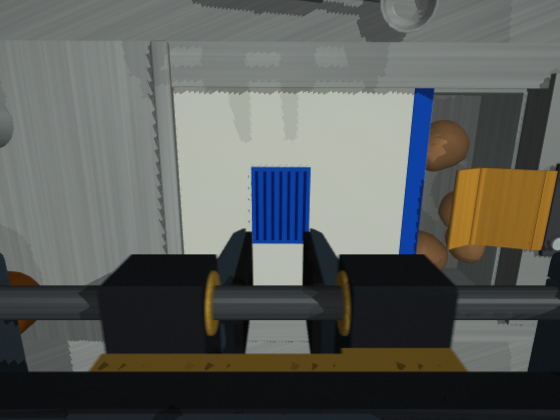

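Wrist view: the patch is at (280,205), fully visible, with its centre about (568,-63.5). The spring tip is at x≈450 px and the lid is square in its guides. I'll descend with the fingers shut.

```bash
python3 -m crank '[{"dx":-0.003,"dy":0.002,"dz":-0.04,"yaw":0},{"dx":0,"dy":0,"dz":-0.04,"yaw":0},{"dx":0,"dy":0,"dz":-0.03,"yaw":0},{"dx":0,"dy":0,"dz":0,"yaw":0},{"dx":0,"dy":0,"dz":0,"yaw":0}]' && python3 -m crank '[{"dx":0,"dy":0,"dz":-0.01,"yaw":0},{"dx":0,"dy":0,"dz":-0.003,"yaw":0},{"dx":0,"dy":0,"dz":0,"yaw":0}]'
```

```text
time_s: 2.95
ee_pos: [569.3, -64.2, 119.9]
ee_rot: [180.0, 0.2, 159.2]
force: [-0.3, -0.3, -0.6]
gripper_width: 0.6
gripper_force: 0.0
time_s: 3.32
ee_pos: [568.1, -64.1, 107.8]
ee_rot: [180.0, 0.0, 159.2]
force: [-1.4, 0.1, 1.0]
gripper_width: 0.3
gripper_force: 0.6
```

```bash
python3 -m crank '[{"dx":0,"dy":0,"dz":-0.0015,"yaw":0},{"dx":0,"dy":0,"dz":0,"yaw":0},{"dx":0,"dy":0,"dz":0,"yaw":0}]'; python3 -m crank '[{"dx":0,"dy":0,"dz":-0.001,"yaw":0},{"dx":0,"dy":0,"dz":0,"yaw":0},{"dx":0,"dy":0,"dz":0,"yaw":0}]'
```

```text
time_s: 3.7
ee_pos: [568.2, -64.1, 107.8]
ee_rot: [180.0, 0.1, 159.2]
force: [-2.2, -0.0, 8.4]
gripper_width: 0.7
gripper_force: 4.0
time_s: 4.08
ee_pos: [568.4, -64.2, 107.8]
ee_rot: [180.0, 0.1, 159.2]
force: [-3.3, 0.1, 12.6]
gripper_width: 0.5
gripper_force: 5.9
```

```bash
python3 -m crank '[{"dx":0,"dy":0,"dz":-0.0022,"yaw":0},{"dx":0,"dy":0,"dz":0,"yaw":0},{"dx":0,"dy":0,"dz":0,"yaw":0}]'; python3 -m crank '[{"dx":0.0018,"dy":0.0047,"dz":0,"yaw":0},{"dx":0.0018,"dy":0.0047,"dz":0,"yaw":0},{"dx":0.0018,"dy":0.0047,"dz":0,"yaw":0},{"dx":0.0018,"dy":0.0047,"dz":0,"yaw":0},{"dx":0,"dy":0,"dz":0,"yaw":0}]'; python3 look.py w3
```

```text
time_s: 4.45
ee_pos: [569.0, -64.3, 107.7]
ee_rot: [179.9, 0.2, 159.2]
force: [-4.5, 0.6, 20.3]
gripper_width: 0.4
gripper_force: 10.1
time_s: 5.08
ee_pos: [575.1, -50.1, 107.8]
ee_rot: [-180.0, 0.3, 159.2]
force: [-5.0, -3.3, 19.7]
gripper_width: 0.5
gripper_force: 9.8
{'time_s': 5.1, 'ee_pos': [575.1, -50.1, 107.8], 'ee_rot': [-180.0, 0.3, 159.2], 'force': [-5.0, -3.3, 19.7], 'gripper_width': 0.5, 'qpos': [-6.1, 23.7, 99.0, -0.1, 57.0, -75.2]}
[ 464   81   59  205 5331] [492.4 179.8] [571.2  57.9] [[618.0, 32.0], [525.0, 70.0], [531.0, 80.0], [625.0, 45.0]]
[ 236  205   91   65 3350] [282.5 225.7] [561.6 -44.1] [[569.0, -71.0], [539.0, -58.0], [555.0, -18.0], [586.0, -29.0]]
[ 451  320   31   52 1198] [465.5 345.3] [653.6  26.4] [[667.0, 15.0], [636.0, 27.0], [642.0, 38.0], [673.0, 26.0]]
```

The lid moved with the fingers: the patch corner shifted about 16 mm. I'll carry on with slightly more press.

```bash
python3 -m crank '[{"dx":0.0018,"dy":0.0047,"dz":-0.0004,"yaw":0},{"dx":0.0018,"dy":0.0047,"dz":-0.0004,"yaw":0},{"dx":0.0018,"dy":0.0047,"dz":0,"yaw":0},{"dx":0.0018,"dy":0.0047,"dz":0,"yaw":0},{"dx":0.0018,"dy":0.0047,"dz":0,"yaw":0},{"dx":0.0018,"dy":0.0047,"dz":0,"yaw":0}]'; python3 -m crank '[{"dx":0.0018,"dy":0.0047,"dz":0,"yaw":0},{"dx":0.0018,"dy":0.0047,"dz":0,"yaw":0},{"dx":0.0018,"dy":0.0047,"dz":0,"yaw":0}]'; python3 look.py w4
```

```text
time_s: 5.88
ee_pos: [583.5, -28.1, 107.7]
ee_rot: [-179.9, 0.3, 159.2]
force: [-5.2, -3.5, 23.0]
gripper_width: 0.4
gripper_force: 11.4
time_s: 6.25
ee_pos: [587.2, -18.5, 107.7]
ee_rot: [-179.7, 0.3, 159.3]
force: [-7.5, -9.9, 24.2]
gripper_width: 0.4
gripper_force: 11.9
{'time_s': 6.2, 'ee_pos': [587.2, -18.5, 107.7], 'ee_rot': [-179.7, 0.3, 159.3], 'force': [-7.5, -9.9, 24.2], 'gripper_width': 0.4, 'qpos': [-2.7, 24.6, 97.5, -0.4, 57.7, -71.8]}
[ 477   81   47  124 3343] [499.5 141. ] [565.9  96.6] [[591.0, 80.0], [537.0, 101.0], [543.0, 112.0], [597.0, 92.0]]
[ 236  205   91   63 3364] [282.3 225.6] [573.3 -12.3] [[580.0, -39.0], [551.0, -27.0], [567.0, 13.0], [597.0, 3.0]]
[ 451  320   31   52 1201] [465.8 345.6] [665.3  58.1] [[678.0, 47.0], [647.0, 59.0], [654.0, 69.0], [685.0, 58.0]]
```

No skid so far. The drag has risen to about 12 N, so the nose is under the spring. I'll continue in shorter moves.

```bash
python3 -m crank '[{"dx":0.0018,"dy":0.0047,"dz":-0.0004,"yaw":0},{"dx":0.0018,"dy":0.0047,"dz":0,"yaw":0},{"dx":0,"dy":0,"dz":0,"yaw":0}]'; python3 -m crank '[{"dx":0.0018,"dy":0.0047,"dz":0,"yaw":0},{"dx":0.0009,"dy":0.0024,"dz":0,"yaw":0},{"dx":0,"dy":0,"dz":0,"yaw":0}]'; python3 look.py w5;
```

```text
time_s: 6.68
ee_pos: [590.4, -10.1, 107.7]
ee_rot: [-179.8, 0.3, 159.3]
force: [-7.1, -5.9, 23.7]
gripper_width: 0.5
gripper_force: 12.3
time_s: 7.05
ee_pos: [592.6, -4.4, 107.7]
ee_rot: [-179.9, 0.3, 159.3]
force: [-6.6, -6.6, 24.6]
gripper_width: 0.7
gripper_force: 12.2
{'time_s': 7.0, 'ee_pos': [592.6, -4.4, 107.7], 'ee_rot': [-179.9, 0.3, 159.3], 'force': [-6.6, -6.6, 24.6], 'gripper_width': 0.7, 'qpos': [-1.4, 25.0, 96.8, -0.3, 57.9, -70.5]}
[ 476   81   47  125 3364] [498.9 142. ] [571.4 110.4] [[596.0, 94.0], [543.0, 115.0], [549.0, 126.0], [603.0, 106.0]]
[ 236  205   91   65 3363] [282.3 225.7] [579.2   1.6] [[587.0, -26.0], [556.0, -13.0], [572.0, 27.0], [603.0, 17.0]]
[ 451  320   30   52 1162] [465.3 346. ] [671.7  72. ] [[684.0, 61.0], [654.0, 72.0], [660.0, 83.0], [691.0, 72.0]]
```

View pics/w5.png

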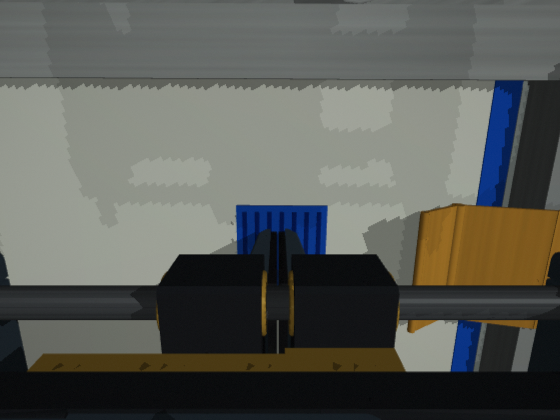

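Lid nose at (510,130), under the spring (tip about x=415), with a dark gap at 525–555 px before the cap; the fingers are centred on the patch. I'll make short steps until the force along the slide rises.

```bash
R='p'; python3 -m crank '[{"dx":0.0014,"dy":0.0035,"dz":0,"yaw":0},{"dx":0,"dy":0,"dz":0,"yaw":0}]'; python3 -m crank '[{"dx":0.0014,"dy":0.0035,"dz":0,"yaw":0},{"dx":0,"dy":0,"dz":0,"yaw":0}]';  python3 -m crank '[{"dx":0.0014,"dy":0.0035,"dz":0,"yaw":0},{"dx":0,"dy":0,"dz":0,"yaw":0}]'; python3 look.py w6
```

```text
time_s: 7.35
ee_pos: [593.7, -1.6, 107.7]
ee_rot: [-179.9, 0.3, 159.3]
force: [-5.7, -6.1, 24.2]
gripper_width: 0.8
gripper_force: 12.2
time_s: 7.6
ee_pos: [594.8, 1.3, 107.7]
ee_rot: [-179.9, 0.3, 159.3]
force: [-6.6, -6.8, 25.6]
gripper_width: 0.0
gripper_force: 12.2
time_s: 7.85
ee_pos: [595.9, 4.1, 107.7]
ee_rot: [-179.9, 0.3, 159.3]
force: [-5.9, -6.2, 25.1]
gripper_width: 0.7
gripper_force: 12.2
{'time_s': 7.8, 'ee_pos': [595.9, 4.1, 107.7], 'ee_rot': [-179.9, 0.3, 159.3], 'force': [-5.9, -6.2, 25.1], 'gripper_width': 0.7, 'qpos': [-0.6, 25.3, 96.3, -0.3, 58.2, -69.7]}
[ 476   81   48  127 3415] [498.9 142.5] [574.8 118.7] [[600.0, 102.0], [546.0, 124.0], [552.0, 134.0], [607.0, 114.0]]
[ 236  205   91   65 3357] [282.4 225.7] [582.4  10. ] [[590.0, -17.0], [560.0, -4.0], [575.0, 36.0], [607.0, 25.0]]
[ 451  322   30   50 1113] [465.2 347.2] [675.6  80.1] [[687.0, 69.0], [659.0, 80.0], [665.0, 91.0], [694.0, 80.0]]
```

```bash
python3 -m crank '[{"dx":0.0014,"dy":0.0035,"dz":0,"yaw":0},{"dx":0,"dy":0,"dz":0,"yaw":0}]'; python3 -m crank '[{"dx":0.0014,"dy":0.0035,"dz":0,"yaw":0},{"dx":0,"dy":0,"dz":0,"yaw":0}]'; python3 look.py w7
```

```text
time_s: 8.15
ee_pos: [596.3, 5.0, 107.7]
ee_rot: [-179.6, 0.3, 159.3]
force: [-8.9, -11.8, 26.0]
gripper_width: 0.2
gripper_force: 12.8
time_s: 8.4
ee_pos: [596.8, 6.2, 107.7]
ee_rot: [-179.4, 0.3, 159.4]
force: [-9.1, -16.1, 26.3]
gripper_width: 0.4
gripper_force: 13.3
{'time_s': 8.4, 'ee_pos': [596.8, 6.2, 107.7], 'ee_rot': [-179.4, 0.3, 159.4], 'force': [-9.1, -16.1, 26.3], 'gripper_width': 0.4, 'qpos': [-0.2, 25.4, 96.1, -0.7, 58.4, -69.2]}
[ 474   81   48  127 3473] [496.9 142.8] [575.1 119.4] [[600.0, 103.0], [546.0, 125.0], [552.0, 135.0], [607.0, 114.0]]
[ 233  205   92   50 3299] [278.7 224.8] [579.1  12.4] [[583.0, -13.0], [560.0, -4.0], [576.0, 37.0], [599.0, 29.0]]
[ 449  323   30   49 1103] [463.2 347.8] [675.7  81.1] [[687.0, 70.0], [659.0, 81.0], [666.0, 92.0], [694.0, 81.0]]
```

View pics/w7.png

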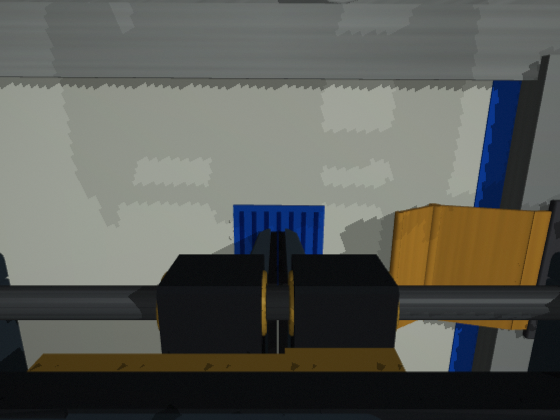

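The lid has stopped and the force along the slide has climbed to about 18 N. The blue nose (500–522 px) seems to touch the dark inner face of the end cap (522–545 px), so I'll check that geometrically.

```bash
python3 - <<'E'
from h import *
c=eyes.calibration("wrist");a=np.radians(69.2);u=np.array([np.cos(a),np.sin(a)])
for n,p,z in(("nose",(522,84),96),("nose92",(522,84),92),("captop",(544,84),115),("captop2",(509,205),115),("nose2",(500,205),92),("tip",(400,265),116)):
    print(n,(ray("wrist",p,z,c)[:2]-[596.8-.5,6.2-1.2])@u)
im=cv2.imread("pics/w7.png");print([tuple(im[120,x]) for x in range(490,556,4)])
E
```

```text
nose 108.642832444728
nose92 111.10813180394466
captop 105.55894823271507
captop2 100.1945297165434
nose2 110.43341725693979
tip 55.65465358608357
[(np.uint8(136), np.uint8(52), np.uint8(10)), (np.uint8(128), np.uint8(49), np.uint8(11)), (np.uint8(83), np.uint8(31), np.uint8(6)), (np.uint8(84), np.uint8(31), np.uint8(6)), (np.uint8(84), np.uint8(32), np.uint8(7)), (np.uint8(83), np.uint8(32), np.uint8(8)), (np.uint8(67), np.uint8(29), np.uint8(11)), (np.uint8(36), np.uint8(38), np.uint8(37)), (np.uint8(36), np.uint8(36), np.uint8(34)), (np.uint8(36), np.uint8(37), np.uint8(35)), (np.uint8(36), np.uint8(36), np.uint8(35)), (np.uint8(34), np.uint8(35), np.uint8(34)), (np.uint8(106), np.uint8(108), np.uint8(104)), (np.uint8(106), np.uint8(108), np.uint8(104)), (np.uint8(105), np.uint8(107), np.uint8(103)), (np.uint8(105), np.uint8(107), np.uint8(102)), (np.uint8(105), np.uint8(107), np.uint8(103))]
```

The nose is at 110 mm and the cap face at about 105–111 mm from the patch, and the force shows a hard stop, so the lid is home. I'll lift straight up and check.

```bash
python3 -m crank '[{"dx":0,"dy":0,"dz":0.02,"yaw":0},{"dx":0,"dy":0,"dz":0.06,"yaw":0},{"dx":0,"dy":0,"dz":0.06,"yaw":0},{"dx":-0.06,"dy":0,"dz":0.04,"yaw":0},{"dx":-0.07,"dy":0,"dz":0,"yaw":0},{"dx":-0.07,"dy":0,"dz":0,"yaw":0},{"dx":-0.07,"dy":0,"dz":0,"yaw":0},{"dx":0,"dy":0,"dz":0,"yaw":0},{"dx":0,"dy":0,"dz":0,"yaw":0}]'
python3 - <<'E'
from h import *
im=eyes.grab_frame("top");sc=eyes.grab_frame("scene")
for n,i in(("top",im),("scene",sc)):
    for b,q,p in blobs(blue(i),25): print(n,b,ray(n,q,99).round(0)[:2])
a=cv2.resize(im[135:265,215:395,::-1],(560,404),interpolation=cv2.INTER_CUBIC)
b=cv2.resize(sc[150:310,150:380,::-1],(560,390)[:2],interpolation=cv2.INTER_CUBIC)
cv2.imwrite("pics/end.png",cv2.resize(np.vstack([a,b]),None,fx=.75,fy=.75))
E
```

```text
time_s: 9.57
ee_pos: [382.3, 12.2, 247.4]
ee_rot: [179.9, 0.1, 159.2]
force: [0.6, 0.2, 0.7]
gripper_width: 0.3
gripper_force: 0.0
top [108  83  91  19 617] [940. 424.]
top [253 154   9  15  62] [687.  79.]
top [271 179  18  20 223] [596.   5.]
top [240 186   9  17  62] [577. 121.]
scene [ 464    0   57   38 1688] [ 556. 2229.]
scene [436 145  39  80 559] [923. 385.]
scene [282 206  21  14 154] [600.   2.]
```

View pics/end.png

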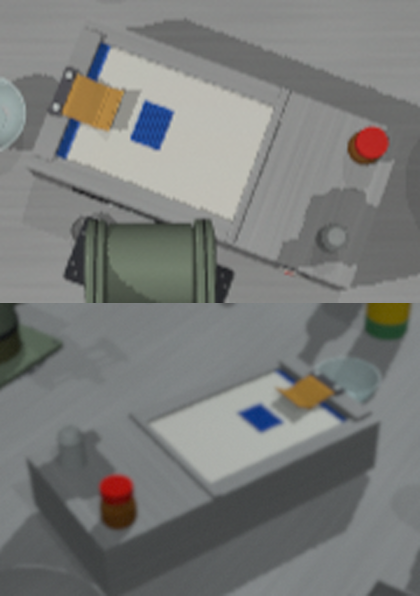

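The top view shows the blue nose against the end cap, the spring riding on the lid, the jar and pot in place, and the hand clear.

```bash
python3 -c "
from workcell import ticket;print(ticket.job_done())"
```

```text
the job is handed in; nothing more can be done
None
```

The lid moved about 74 mm to rest against the end cap, with the leaf spring riding on it, no skidding and nothing else disturbed; I took the hand clear and handed the job in at about 10 s.

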